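# Lock the lid of the domino case onto its pin

## Task

Put the loose wooden lid on the cedar domino case: lay it between the case's side cheeks, hole end towards the divider's end, with its front edge reaching out past that end of the case so that the hole is beyond the brass pin. Then slide it back along the case until the hole comes over the pin and the lid drops down flat on its ledges, and let go. Leave the bottles, the shaker and the saucers alone.

Things in the scene. Friction and masses are not known exactly. Their poses are not given: they have to be found in the camera images.
- case: Varnished cedar domino case, open on top, screwed down: 230 mm long (its x), 112 mm wide (its y); origin at the centre of its underside, z up. The lid rests on two level ledges along its sides (top z = 36 mm, as both end walls). Cheeks outside them, inner faces y = +-46 mm, top z = 52 mm, form a channel open at both ends that guides the lid. Dominoes fill the -x part
- case_far (a point): Middle of the top edge of the case's +x end wall, x = +115 mm, z = 36 mm, axes as the case. Inboard of it a divider is clamped across the case with a fixed upright brass pin, 14 mm across, flat top 9 mm above the ledges, at y = 0. The pin stands anywhere between case x = +26 and +60 mm, differing each time and not reported: see it or find it by touch
- lid_center (a point): Centre, half-way up, of the board of the loose wooden lid, which lies on the counter: 170 mm long (its x), 84 mm wide (its y), 10 mm thick, about 0.18 kg, z up. On its middle stands a bar handle, 18 mm thick along lid x, 50 mm long along lid y, 38 mm high (5 to 43 mm above this point)
- lid_hole (a point): Centre, half-way up, of the round hole through the lid, 22 mm across, 40 mm from the lid's centre along its +x and 45 mm from that end; axes as the lid. Finished, lid +x agrees with case +x. Laid across the pin the lid is propped up and tilts; with its hole over the pin it drops flat, its board centre 41 mm above the case's underside
- bottle_a: Bystander: brown beer bottle, 62 mm across, 232 mm tall; origin at the centre of its foot
- bottle_b: Bystander: a second beer bottle, the same
- shaker: Bystander: chrome cocktail shaker, 86 mm across, 218 mm tall; origin at the centre of its foot
- saucers: Bystander: stack of white saucers, 140 mm across, 50 mm high; origin at the centre of its foot
- lid: The same loose lid as a body; origin at the centre of the board's underside, 5 mm below the centre point; axes as the centre point's
Things that resemble listed ones, but are neither listed nor needed, are in the scene too. What is shaped like the lid but blue or pink is not meant.

How it is judged (in metres and radians):
On the way:
1. the lid lies in the channel of the case with its front edge out past the case's +x end (hole beyond the pin) (x of lid_hole in the frame of case between 0.071 and 0.13 m and y of lid_hole in the frame of case between -0.009 and 0.009 m and y of lid_center in the frame of case between -0.009 and 0.009 m and z of lid_center in the frame of case between 0.036 and 0.06 m), for 0.1 s.
At the end, for the whole second after the job is handed in: The lid lies flat on the case's ledges (board centre 38 to 43.5 mm above the case's underside, tilt under 0.03 rad), its hole round the pin: 19 to 67 mm from the case's centre towards +x and within 7 mm of its mid-line, board centre at x -22 to 28 mm; at rest, released (z of lid_center in the frame of case between 0.038 and 0.0435 m and angle between lid_center's own z axis and vertical below 0.03 rad and x of lid_hole in the frame of case between 0.019 and 0.067 m and x of lid_center in the frame of case between -0.022 and 0.028 m and y of lid_hole in the frame of case between -0.007 and 0.007 m and linear speed of lid below 0.01 m/s); the robot touches nothing.
It fails at once if bottle_a pushed away or tipped (distance of bottle_a from where it was at the start of the episode above 0.03 m or angle between bottle_a's own z axis and vertical above 0.35 rad).
It fails at once if bottle_b pushed away or tipped (distance of bottle_b from where it was at the start of the episode above 0.03 m or angle between bottle_b's own z axis and vertical above 0.35 rad).
It fails at once if shaker pushed away or tipped (distance of shaker from where it was at the start of the episode above 0.03 m or angle between shaker's own z axis and vertical above 0.35 rad).
It fails at once if saucers pushed away or tipped (distance of saucers from where it was at the start of the episode above 0.03 m or angle between saucers's own z axis and vertical above 0.35 rad).
It also fails if it takes over 48 s, if anything falls off the work surface, if the arm or the gripper's body presses on something with over 40 N, if the wrist force passes 120 N, or if a joint passes its speed limit or range.

## Robot

A 6-joint arm with a two-finger parallel gripper is mounted at the origin on the work surface. World frame = base frame: x ahead of the robot, y to its left, z up, the work surface at z = 0. Lengths are in mm, angles in degrees, forces in N, time in s.
With the tool pointing down it reaches from about 350 to 850 mm from the base axis. Payload 8.1 kg.
Tool frame: the origin (TCP) lies at the very end of the fingers, on their centre line; the grasp point (between the pads) lies 19 mm behind it; z points along the fingers, y is the line along which they close (so a half turn about z gives the same grasp; the last joint's range is limited). The gripper opens to 85 mm and grips with 20 to 120 N. Pads are 22 mm wide; open, the fingers measure 114 mm over their backs; the gripper's body (76 mm by 85 mm) begins 54 mm behind the grasp point. The pads swing forward as they close: fully open they stand 13 mm farther back than shut.
Start: joints at [65.294, 7.471, 85.268, -0, 87.261, -4.893], TCP at [203.348, 564.495, 231.292] pointing down, gripper open.
Joint ranges: [-169.43, 169.43], [-51.17, 129.36], [1.28, 143.12], [-76.62, 256.62], [0, 156.53], [-152.29, 152.29]. Speed limits (degrees/s): [136.94, 136.94, 159.86, 180, 180, 180].

## Interface

Orientations are given as [roll, pitch, yaw] about the fixed x, y, z axes, in that order (R = Rz(yaw) Ry(pitch) Rx(roll)).
In Python, from bench import r gives the robot as it stands.
- The arm moves only by the shell command python3 -m jog 'ROWS' [FORCE]. ROWS is JSON, a list of rows, each a list of 7 numbers: the turn, a rotation vector about the tool's x, y, z in degrees, then the shift along the tool's x, y, z in mm, then the closure, from -1 (fully open) to 1 (shut), so that 0 is half open. A call has 1 to 5 rows; each row shifts and turns the commanded pose from where the row before left it, along the tool's axes as they then stand; what a row does not reach is not made up. A row lasts 1/10 s, in which the tool goes at most 50 mm and 8.59 degrees, less where a joint would pass 70% of its speed; a pose out of reach is approached as far as the arm can. A call is refused whole if a number of a shift passes 50 or a number of a turn 8.59, either way. A call with a gripper value outside its range is refused whole. The fingers move at their own pace and stop on an object; FORCE is the grip in N (left out, the last holds). Time passes only in rows, so rows that do not move let the fingers close. It gives the time, the measured TCP pose, the force, the opening and the grip force at its end, in the units of the state.
- r.sense(): the state, without advancing time (a new reading comes with each control period).
- r.snapshot(name): name is "scene" or "top"; returns a dict with "pixels" (480x640x3 uint8, red, green, blue), "fx", "fy", "cx", "cy" (pixels), "world_to_cam" (4x4, takes a point from world to camera coordinates). Camera axes: x right, y up, looking along -z (the intrinsics and any distortion apply to the point x, -y, -z); pixel columns grow to the right and rows downward; lengths in mm; the calibration is good to about 2 mm. A picture is of the moment at which its call begins. There is no depth.
- r.hand_in(): hands the job in; it is judged then, once.
The state is a dict: "time": time; "joint_pos": joint angles; "qd": joint speeds; "joint_efforts": joint torques, N m; "tool_pos": TCP position; "tcp_rot": TCP orientation; "ft_force": force on the tool from outside, world axes, zero at the start; "wrist_torque": the same for the moment, N m; "finger_gap": finger opening in mm; "grip_force": force on a finger pad.
Only numpy, scipy, OpenCV 4.12 (cv2) and the standard library are available. Lean on these libraries where they do the work, as an engineer would, in place of code of your own. Each camera call takes 0.05 s, during which the arm holds its last target. There are 200 camera calls.

## Working session

There is one attempt and no reset: what is moved stays moved. The work goes in short steps, Python scripts to look and compute and a shell command to move; the robot and the scene stay as the last step left them, time stands still between calls to the robot, and variables do not carry over. Pictures are saved under pics/ and viewed, at most 10 in all, crops included, and the job is handed in when it is done.

```bash
mkdir -p pics; python3 - <<'E'
from bench import r
import cv2,numpy as np
for n in("scene","top"):
    s=r.snapshot(n); cv2.imwrite(f"pics/{n}0.png",s["pixels"][:,:,::-1])
    print(n,s["fx"],s["fy"],s["cx"],s["cy"],[k for k in s]); print(np.round(s["world_to_cam"],4).tolist())
print(r.sense())
E
```

```text
scene 441.8121434730049 441.8121434730049 317.4244473441765 242.19398500132772 ['pixels', 'fx', 'fy', 'cx', 'cy', 'world_to_cam']
[[0.795, 0.6065, -0.012, -465.1132], [-0.4316, 0.5794, 0.6914, 223.2021], [0.4263, -0.5444, 0.7224, -1351.2606], [0.0, 0.0, 0.0, 1.0]]
top 439.1644918217822 439.1644918217822 324.6374975413621 232.26282459098866 ['pixels', 'fx', 'fy', 'cx', 'cy', 'world_to_cam']
[[-0.024, -0.9996, -0.0142, 30.252], [0.9971, -0.0249, 0.0723, -568.3962], [-0.0726, -0.0124, 0.9973, -1171.4729], [0.0, 0.0, 0.0, 1.0]]
{'time': 0.1, 'joint_pos': array([ 6.52941533e+01,  7.51080500e+00,  8.53235041e+01,  1.33708904e-03,
        8.72616403e+01, -4.89507667e+00]), 'qd': array([-0.04353148, -0.10594677, -0.20852845,  0.02817202, -0.03296771,
       -0.06555754]), 'joint_efforts': array([ 1.68716055e-03, -5.70947599e+01, -5.01943409e+01, -1.19499759e-04,
        8.10132769e-03,  3.22888877e-05]), 'tool_pos': array([203.13138297, 564.04078892, 230.34463144]), 'tcp_rot': array([-1.79904515e+02, -9.51806283e-03,  1.60189157e+02]), 'ft_force': array([ 0.1307333 , -0.44359722,  0.35805961]), 'wrist_torque': array([ 0.04624737, -0.03801355,  0.00529114]), 'grip_force': 0.0, 'finger_gap': 85.20751979744315}
```

View pics/scene0.png

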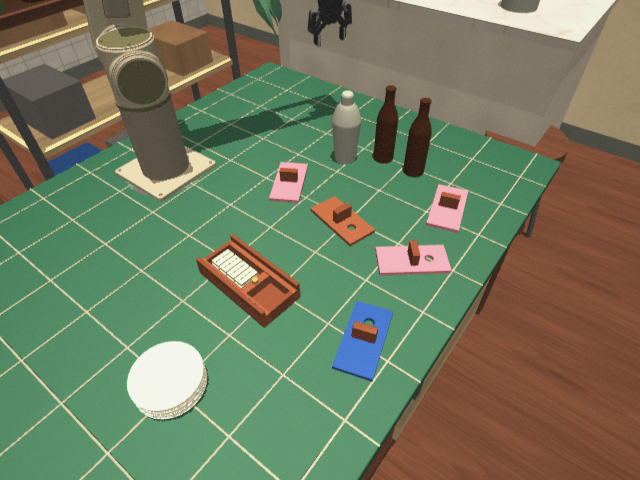

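View pics/top0.png

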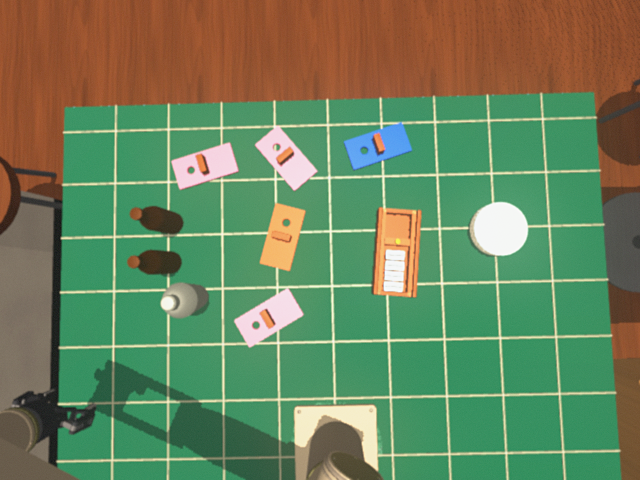

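The scene view shows the orange lid at about (342,220) and the case at (248,279). In the top view the lid is at (283,237) with its hole at (286,222), and the case is at (397,252) with its pin near (398,241). I'll enlarge both.

```bash
python3 - <<'E'
import cv2,numpy as np
a=cv2.imread("pics/top0.png")
A=cv2.resize(a[195:305,245:325],None,fx=5,fy=5,interpolation=cv2.INTER_CUBIC)
B=cv2.resize(a[195:305,360:440],None,fx=5,fy=5,interpolation=cv2.INTER_CUBIC)
c=np.hstack([A,B])
for i in range(0,800,50): cv2.putText(c,str((245 if i<400 else 280)+i//5),(i,10),0,.35,(255,255,255)); c[::5,i]=255
for i in range(0,550,50): cv2.putText(c,str(195+i//5),(0,i+10),0,.35,(255,255,255)); c[i,::5]=255
cv2.imwrite("pics/crop0.png",c)
b=cv2.imread("pics/scene0.png")
A=cv2.resize(b[190:330,190:390],None,fx=4,fy=4,interpolation=cv2.INTER_CUBIC)
for i in range(0,800,80): cv2.putText(A,str(190+i//4),(i,10),0,.35,(255,255,255)); A[::5,i]=255
for i in range(0,560,80): cv2.putText(A,str(190+i//4),(0,i+10),0,.35,(255,255,255)); A[i,::5]=255
cv2.imwrite("pics/crop1.png",A)
E
```

```text
(no output)
```

View pics/crop0.png

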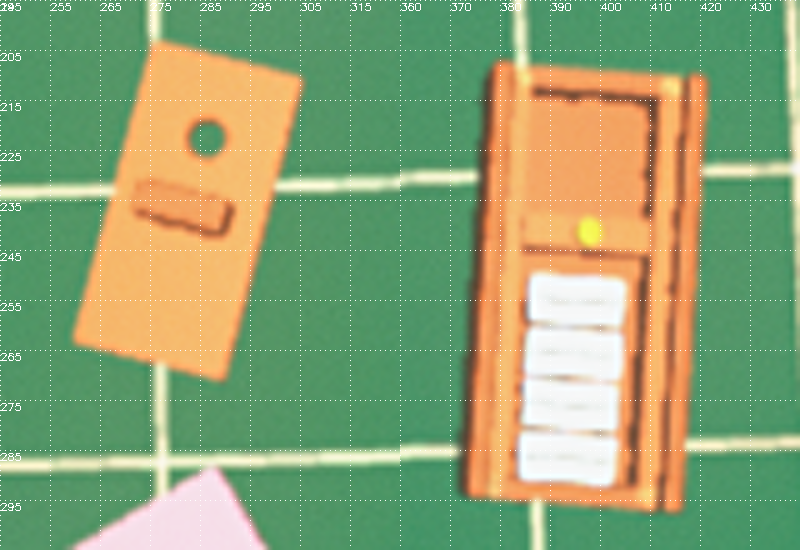

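View pics/crop1.png

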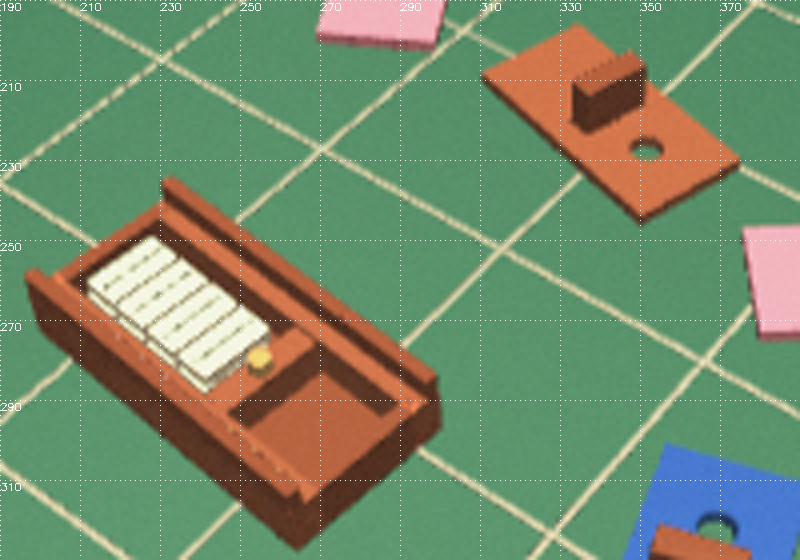

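The crops give the lid's top corners, the hole, the cheek-top corners and the pin top in the top view, and the matching features in the scene view. Next I'll fit the poses.

```bash
cat >fit.py <<'E'
import numpy as np
from scipy.optimize import least_squares
C={"scene":(441.812,317.424,242.194,np.array([[0.795,0.6065,-0.012,-465.1132],[-0.4316,0.5794,0.6914,223.2021],[0.4263,-0.5444,0.7224,-1351.2606]])),
"top":(439.1645,324.6375,232.2628,np.array([[-0.024,-0.9996,-0.0142,30.252],[0.9971,-0.0249,0.0723,-568.3962],[-0.0726,-0.0124,0.9973,-1171.4729]]))}
def proj(n,P):
    f,cx,cy,M=C[n]; q=P@M[:,:3].T+M[:,3]
    return np.c_[cx+f*q[:,0]/-q[:,2], cy-f*q[:,1]/-q[:,2]]
def w(p,L):
    c,s=np.cos(p[2]),np.sin(p[2]); L=np.array(L,float)
    return np.c_[p[0]+c*L[:,0]-s*L[:,1],p[1]+s*L[:,0]+c*L[:,1],L[:,2]]
def fit(obs,x0):
    def res(p): return np.concatenate([(proj(n,w(p,[o[0] for o in os]))-[o[1] for o in os]).ravel() for n,os in obs.items()])
    k=least_squares(res,x0,loss="soft_l1"); return k.x,res(k.x).reshape(-1,2)
E
cat >t.py <<'E'
from fit import *
T1=lambda x,y:(245+(x+.5)/5-.5,195+(y+.5)/5-.5)
T2=lambda x,y:(280+(x+.5)/5-.5,195+(y+.5)/5-.5)
S=lambda x,y:(190+(x+.5)/4-.5,190+(y+.5)/4-.5)
lid={"top":[((85,42,10),T1(155,40)),((85,-42,10),T1(302,77)),((-85,-42,10),T1(226,381)),((-85,42,10),T1(73,342)),((40,0,8),T1(207,138))],
"scene":[((85,-42,10),S(641,218)),((85,42,10),S(740,158)),((-85,42,10),S(577,25)),((-85,-42,10),S(483,74)),((40,0,10),S(647,148))]}
case={"top":[((115,56,52),T2(496,62)),((115,-56,52),T2(707,76)),((-115,-56,52),T2(682,511)),((-115,56,52),T2(469,494))],
"scene":[((-115,-56,52),S(27,270)),((-115,56,52),S(170,178)),((115,56,52),S(437,378)),((115,-56,52),S(292,500)),((115,-56,0),S(297,549))]}
for n,o,x0 in(("lid",lid,[550,100,0]),("case",case,[550,-150,0])):
    p,e=fit(o,x0); print(n,p[:2],np.degrees(p[2])); print(e.round(1).tolist())
    for v in o:
        q,_=fit({v:o[v]},x0); print(v,q[:2],np.degrees(q[2]))
pin={"top":[((0,0,45),T2(590,231))],"scene":[((0,0,45),S(260,353))]}
for v in pin:
    q=least_squares(lambda d:(proj(v,w(p,[[d[0],d[1],45]]))-pin[v][0][1]).ravel(),[40,0]).x; print("pin",v,q)
E
python3 t.py
```

```text
lid [563.00996096 132.7851517 ] -15.592834102181643
[[-0.3, -0.4], [-0.2, -0.4], [-0.5, -1.1], [0.4, -0.9], [0.0, -0.5], [-0.4, -0.7], [-0.3, -0.1], [-0.4, -0.4], [-1.0, -0.4], [-0.6, -0.2]]
top [561.24432097 132.49238115] -15.573580936390638
scene [564.86881243 132.55529703] -15.63471774116756
case [ 513.11473882 -173.38397073] -5.596591507927694
[[-0.2, -1.1], [-0.0, -0.8], [-0.2, -0.5], [-0.5, -0.3], [-1.6, 0.9], [0.1, -1.3], [0.1, -1.7], [-1.5, -0.9], [-0.2, 0.7]]
top [ 511.38305143 -173.85639674] -5.504635516795941
scene [ 515.18704842 -173.34434524] -5.91080411265919
pin top [26.77227281 -0.73592783]
pin scene [27.95352584  1.83271421]
```

Poses found: lid at (563,133) with yaw -15.6°, case at (513.5,-173.5) with yaw -5.6°, pin at case x of about 27. I'll rise clear of the shaker, cross over to the lid and turn the tool to line up with it.

```bash
python3 -m jog '[[0,0,0,0,0,-50,-1],[0,0,0,0,0,-50,-1],[0,0,0,-40,-24,0,-1],[0,0,0,-40,-24,0,-1],[0,0,0,-40,-24,0,-1]]' 30
python3 -m jog '[[0,0,0,-40,-24,0,-1],[0,0,0,-40,-24,0,-1],[0,0,0,-40,-24,0,-1],[0,0,0,-40,-24,0,-1],[0,0,0,-40,-24,0,-1]]'
python3 -m jog '[[0,0,0,-40,-24,0,-1],[0,0,0,-40,-24,0,-1],[0,0,0,-40,-24,0,-1],[0,0,0,-5,4,0,-1]]'
python3 -m jog '[[0,0,8.5,0,0,0,-1],[0,0,8.5,0,0,0,-1],[0,0,8.5,0,0,0,-1],[0,0,8.5,0,0,0,-1],[0,0,8.5,0,0,0,-1]]'
python3 -m jog '[[0,0,8.5,0,0,0,-1],[0,0,8.5,0,0,0,-1],[0,0,8.5,0,0,0,-1],[0,0,8.5,0,0,0,-1],[0,0,8.5,0,0,0,-1]]'
python3 -m jog '[[0,0,0.8,0,0,50,-1],[0,0,0,0,0,50,-1],[0,0,0,0,0,50,-1],[0,0,0,0,0,0,-1]]'
```

```text
time: 0.6
tool_pos: [292.4, 455.0, 331.3]
tcp_rot: [180.0, 0.0, 160.3]
ft_force: [1.6, 0.0, -0.6]
finger_gap: 85.5
grip_force: 0.0
time: 1.1
tool_pos: [440.0, 273.7, 331.0]
tcp_rot: [-180.0, -0.0, 160.2]
ft_force: [1.2, 1.3, 0.4]
finger_gap: 85.5
grip_force: 0.0
time: 1.5
tool_pos: [536.0, 164.2, 330.3]
tcp_rot: [-179.9, 0.0, 159.9]
ft_force: [-1.2, -0.1, -0.5]
finger_gap: 85.3
grip_force: 0.0
time: 2.0
tool_pos: [533.5, 169.6, 330.8]
tcp_rot: [-179.9, -0.0, 117.4]
ft_force: [-0.3, -0.1, -0.3]
finger_gap: 85.1
grip_force: 0.0
time: 2.5
tool_pos: [533.4, 169.6, 330.8]
tcp_rot: [-179.9, 0.0, 74.9]
ft_force: [0.0, -0.1, 0.1]
finger_gap: 85.4
grip_force: 0.0
time: 2.9
tool_pos: [527.9, 168.3, 172.3]
tcp_rot: [-179.2, 0.4, 74.4]
ft_force: [-0.9, -1.1, -0.9]
finger_gap: 85.4
grip_force: 0.0
```

```bash
python3 -m jog '[[0,0,0,-12,21,0,-1],[0,0,0,-12,22,0,-1],[0,0,0,0,0,0,-1],[0,0,0,0,0,0,-1]]'
python3 - <<'E'
from bench import r
import cv2
s=r.snapshot("top")["pixels"][150:310,220:400]
cv2.imwrite("pics/t2.png",cv2.resize(s[:,:,::-1],None,fx=3.5,fy=3.5,interpolation=2))
t=r.sense();print(t["tool_pos"],t["tcp_rot"])
E
```

```text
time: 3.3
tool_pos: [569.9, 134.6, 183.8]
tcp_rot: [179.9, -0.1, 74.3]
ft_force: [-0.2, -0.4, 0.3]
finger_gap: 85.1
grip_force: 0.0
[569.40732725 134.92227111 183.3107993 ] [ 1.79911975e+02 -6.37417470e-02  7.43761988e+01]
```

View pics/t2.png

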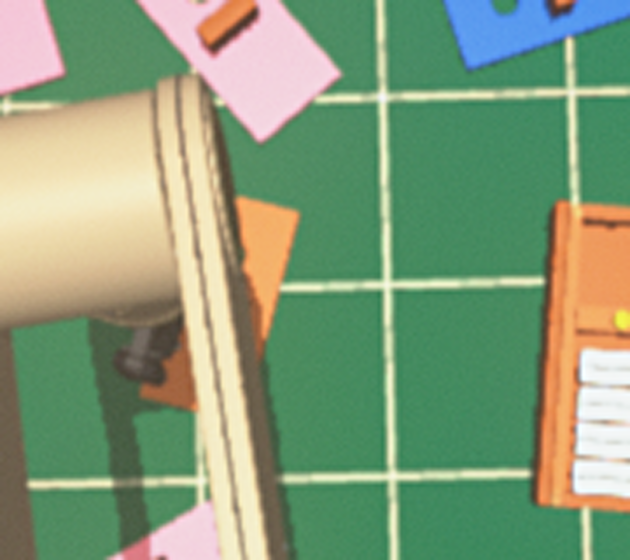

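The arm covers the lid in this view; the tool is within about 7 mm of it, well inside the gripper opening. Going down.

```bash
python3 -m jog '[[0,0,0,-4,-6,45,-1],[0,0,0,0,0,45,-1],[0,0,0,0,0,40,-1],[0,0,0,0,0,20,-1],[0,0,0,0,0,15,-1]]'
python3 -m jog '[[0,0,0,0,0,0,-1],[0,0,0,0,0,0,-1]]'
```

```text
time: 3.85
tool_pos: [560.6, 132.9, 15.0]
tcp_rot: [-179.9, 0.0, 74.4]
ft_force: [0.4, -0.3, 0.1]
finger_gap: 85.5
grip_force: 0.0
time: 4.05
tool_pos: [562.8, 132.7, 17.7]
tcp_rot: [179.9, -0.0, 74.4]
ft_force: [-0.1, -0.3, -0.3]
finger_gap: 85.6
grip_force: 0.0
```

```bash
python3 -m jog '[[0,0,0,0,0,0,0.2],[0,0,0,0,0,0,0.6],[0,0,0,0,0,0,1],[0,0,0,0,0,0,1],[0,0,0,0,0,0,1]]' 50
python3 -m jog '[[0,0,0,0,0,0,1],[0,0,0,0,0,0,1],[0,0,0,0,0,0,1],[0,0,0,0,0,0,1],[0,0,0,0,0,0,1]]'
python3 - <<'E'
from bench import r
t=r.sense();print(t["tool_pos"],t["tcp_rot"])
E
```

```text
time: 4.55
tool_pos: [562.4, 132.1, 16.9]
tcp_rot: [180.0, -0.0, 74.4]
ft_force: [-1.5, -1.1, -2.1]
finger_gap: 17.3
grip_force: 49.5
time: 5.05
tool_pos: [562.4, 132.2, 16.8]
tcp_rot: [180.0, -0.0, 74.4]
ft_force: [-1.2, 0.2, 5.9]
finger_gap: 17.2
grip_force: 50.5
[562.38821965 132.19130237  16.79460861] [ 1.79959878e+02 -1.69170063e-02  7.43875514e+01]
```

```bash
python3 -m jog '[[0,0,0,0,0,-30,1],[0,0,0,0,0,-40,1],[0,0,0,0,0,-40,1],[0,0,0,-15,4,0,1],[0,0,0,-35,10,0,1]]'
python3 -m jog '[[0,0,0,-35,10,0,1],[0,0,0,-35,10,0,1],[0,0,0,-35,10,0,1],[0,0,0,-35,10,0,1],[0,0,0,-35,10,0,1]]'
python3 -m jog '[[0,0,0,-35,10,0,1],[0,0,0,-35,10,0,1],[0,0,-5,0,0,0,1],[0,0,-5,0,0,0,1],[0,0,0,0,0,0,1]]'
python3 -m jog '[[0,0,0,0,0,0,1],[0,0,0,0,0,0,1],[0,0,0,0,0,0,1]]'
python3 - <<'E'
from bench import r
t=r.sense();print(t["tool_pos"],t["tcp_rot"])
E
```

```text
time: 5.55
tool_pos: [562.7, 81.7, 127.5]
tcp_rot: [179.9, -0.1, 74.6]
ft_force: [0.2, -1.0, -3.1]
finger_gap: 17.3
grip_force: 49.7
time: 6.05
tool_pos: [561.9, -103.3, 124.8]
tcp_rot: [-179.9, 0.0, 74.4]
ft_force: [0.9, 1.2, -2.2]
finger_gap: 17.0
grip_force: 49.6
time: 6.55
tool_pos: [562.4, -175.0, 124.7]
tcp_rot: [-179.9, -0.0, 84.4]
ft_force: [0.6, -0.0, -2.1]
finger_gap: 17.4
grip_force: 49.6
time: 6.85
tool_pos: [563.4, -174.3, 126.1]
tcp_rot: [-180.0, -0.0, 84.3]
ft_force: [0.5, -0.3, -1.9]
finger_gap: 17.1
grip_force: 49.6
[ 563.41574998 -174.28944802  126.08885659] [-1.79984117e+02 -1.39341372e-03  8.43468293e+01]
```

```bash
python3 -m jog '[[0,0,0,-4,0,20,1],[0,0,0,0,0,20,1],[0,0,0,0,0,10,1],[0,0,0,0,0,0,1],[0,0,0,0,0,0,1]]'
python3 - <<'E'
from bench import r
import cv2,numpy as np
t=r.snapshot("top")["pixels"];s=r.snapshot("scene")["pixels"]
cv2.imwrite("pics/t3.png",t[:,:,::-1]);cv2.imwrite("pics/s3.png",s[:,:,::-1])
a=cv2.resize(s[190:340,190:330],(560,600),interpolation=2)
for i in range(0,560,80): cv2.putText(a,str(190+i//4),(i,10),0,.35,(255,255,255)); a[::5,i]=255
for i in range(0,600,80): cv2.putText(a,str(190+i//4),(0,i+10),0,.35,(255,255,255)); a[i,::5]=255
b=cv2.resize(t[190:310,365:425],(240,480),interpolation=2); b=np.vstack([b,np.zeros((120,240,3),np.uint8)])
cv2.imwrite("pics/c3.png",np.hstack([a,b])[:,:,::-1])
t=r.sense();print(t["tool_pos"],t["tcp_rot"])
E
```

```text
time: 7.35
tool_pos: [563.3, -178.5, 76.8]
tcp_rot: [180.0, 0.0, 84.4]
ft_force: [-0.1, 0.4, -1.3]
finger_gap: 17.1
grip_force: 49.5
[ 564.03037071 -178.8462045    77.67724764] [1.79886426e+02 3.35980715e-02 8.43876974e+01]
```

View pics/c3.png

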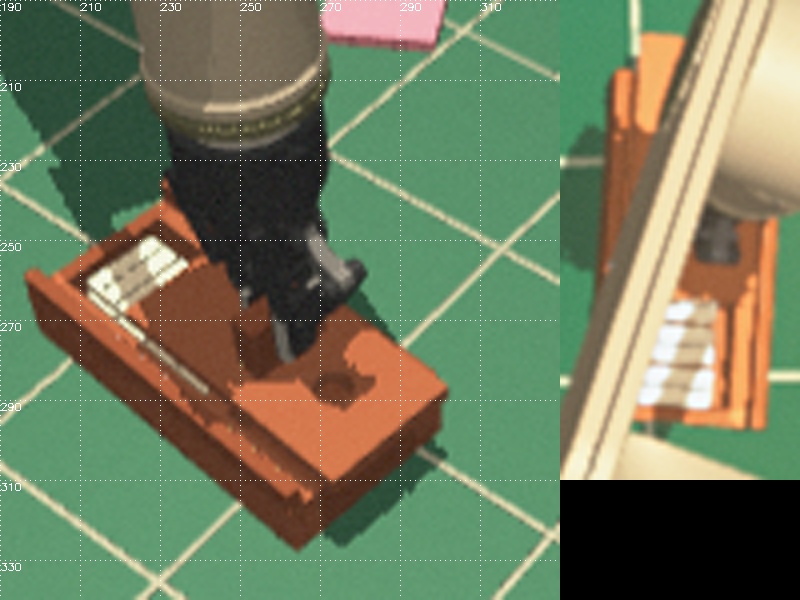

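The scene crop shows the lid over the channel, with its front corners at crop positions (332,483) and (448,390) and the hole at (335,385). The hole end extends past the case end. I'll check the sideways offset.

```bash
python3 - <<'E'
from fit import *
S=lambda x,y:(190+(x+.5)/4-.5,190+(y+.5)/4-.5)
z=77.7-12+5
T=lambda x,y:(365+(x-560+.5)/4-.5,190+(y+.5)/4-.5)
for n,o in(("scene",{"scene":[((85,-42,z),S(332,483)),((85,42,z),S(448,390)),((40,0,z),S(336,384))]}),("top",{"top":[((85,42,z),T(643,33))]})):
  f=lambda p:(proj(n,w([p[0],p[1],np.radians(-5.6)],[a[0] for a in o[n]]))-[a[1] for a in o[n]]).ravel()
  p=least_squares(f,[563,-178]).x
  for c in ((513.1,-173.4),(511.4,-173.9),(515.2,-173.3)):
    d=p-np.array(c);a=np.radians(-5.6)
    print(n,p.round(1),"case:",(d@[np.cos(a),np.sin(a)]).round(1),(d@[-np.sin(a),np.cos(a)]).round(1))
E
```

```text
scene [ 565.7 -177.9] case: 52.8 0.7
scene [ 565.7 -177.9] case: 54.4 1.3
scene [ 565.7 -177.9] case: 50.7 0.4
top [ 562.6 -178.5] case: 49.8 -0.2
top [ 562.6 -178.5] case: 51.4 0.4
top [ 562.6 -178.5] case: 47.7 -0.5
```

```bash
python3 -m jog '[[0,0,0,0,0,5,1],[0,0,0,0,0,5,1],[0,0,0,0,0,3,1],[0,0,0,0,0,0,1],[0,0,0,0,0,0,1]]'
python3 -m jog '[[0,0,0,0,0,0,1],[0,0,0,0,0,0,1]]'
```

```text
time: 7.95
tool_pos: [562.9, -178.5, 63.1]
tcp_rot: [-180.0, -0.0, 84.4]
ft_force: [1.2, 0.5, -2.5]
finger_gap: 17.4
grip_force: 49.5
time: 8.15
tool_pos: [563.3, -178.7, 63.5]
tcp_rot: [180.0, 0.0, 84.4]
ft_force: [-0.4, 0.1, -2.2]
finger_gap: 17.3
grip_force: 49.5
```

No contact, and the lid is in the channel just above pin height. I'll slide it back about 63.5 mm.

```bash
python3 -m jog '[[0,0,0,0,-12,0,1],[0,0,0,0,-12,0,1],[0,0,0,0,-12,0,1],[0,0,0,0,-12,0,1],[0,0,0,0,-10,0,1]]'
python3 -m jog '[[0,0,0,0,-5.5,0,1],[0,0,0,0,0,0,1],[0,0,0,0,0,0,1]]'
python3 -m jog '[[0,0,0,0,0,2,1],[0,0,0,0,0,2,1],[0,0,0,0,0,0,1],[0,0,0,0,0,0,1]]'
```

```text
time: 8.65
tool_pos: [504.9, -172.8, 63.4]
tcp_rot: [180.0, 0.0, 84.4]
ft_force: [-0.3, 0.1, -2.0]
finger_gap: 17.4
grip_force: 49.6
time: 8.95
tool_pos: [500.3, -172.5, 63.6]
tcp_rot: [180.0, 0.0, 84.4]
ft_force: [-0.3, -0.6, -1.5]
finger_gap: 17.4
grip_force: 49.6
time: 9.35
tool_pos: [499.9, -172.3, 59.0]
tcp_rot: [-180.0, -0.0, 84.4]
ft_force: [0.3, -0.2, -1.4]
finger_gap: 17.4
grip_force: 49.6
```

```bash
python3 -m jog '[[0,0,0,0,0,2,1],[0,0,0,0,0,2,1],[0,0,0,0,0,0,1],[0,0,0,0,0,0,1]]'
python3 -m jog '[[0,0,0,0,0,1,1],[0,0,0,0,0,0.5,1],[0,0,0,0,0,0,1],[0,0,0,0,0,0,1]]'
```

```text
time: 9.75
tool_pos: [499.8, -172.3, 55.2]
tcp_rot: [-180.0, -0.0, 84.4]
ft_force: [-1.0, -0.1, -1.6]
finger_gap: 17.3
grip_force: 49.6
time: 10.15
tool_pos: [499.9, -172.3, 53.8]
tcp_rot: [-180.0, -0.0, 84.4]
ft_force: [-0.0, 0.4, -1.3]
finger_gap: 17.0
grip_force: 49.6
```

```bash
python3 -m jog '[[0,0,0,0,0,0.7,1],[0,0,0,0,0,0,1],[0,0,0,0,0,0,0.5],[0,0,0,0,0,0,0],[0,0,0,0,0,0,-1]]' 20
python3 -m jog '[[0,0,0,0,0,0,-1],[0,0,0,0,0,0,-1],[0,0,0,0,0,0,-1]]'
python3 -m jog '[[0,0,0,0,0,-10,-1],[0,0,0,0,0,-40,-1],[0,0,0,0,0,-50,-1],[0,0,0,0,0,-50,-1],[0,0,0,0,0,-50,-1]]'
python3 -m jog '[[0,0,0,40,0,0,-1],[0,0,0,45,0,0,-1],[0,0,0,45,0,0,-1],[0,0,0,45,0,0,-1],[0,0,0,0,0,0,-1]]'
python3 - <<'E'
from bench import r
import cv2,numpy as np
t=r.snapshot("top")["pixels"];s=r.snapshot("scene")["pixels"]
a=cv2.resize(s[190:340,190:310],(480,600),interpolation=2)
b=cv2.resize(t[190:310,360:440],(320,480),interpolation=2); b=np.vstack([b,np.zeros((120,320,3),np.uint8)])
cv2.imwrite("pics/c4.png",np.hstack([a,b])[:,:,::-1])
E
```

```text
time: 10.65
tool_pos: [500.2, -172.5, 53.4]
tcp_rot: [180.0, 0.0, 84.4]
ft_force: [0.3, -0.2, -0.2]
finger_gap: 49.8
grip_force: 0.0
time: 10.95
tool_pos: [499.9, -172.4, 53.1]
tcp_rot: [180.0, 0.0, 84.4]
ft_force: [-0.3, -0.6, 0.7]
finger_gap: 85.4
grip_force: 0.0
time: 11.45
tool_pos: [499.5, -172.2, 256.0]
tcp_rot: [180.0, 0.0, 84.4]
ft_force: [1.8, -0.5, 0.5]
finger_gap: 85.9
grip_force: 0.0
time: 11.95
tool_pos: [517.1, 6.7, 254.1]
tcp_rot: [179.9, -0.1, 84.7]
ft_force: [-0.4, -0.9, 0.7]
finger_gap: 85.3
grip_force: 0.0
```

View pics/c4.png

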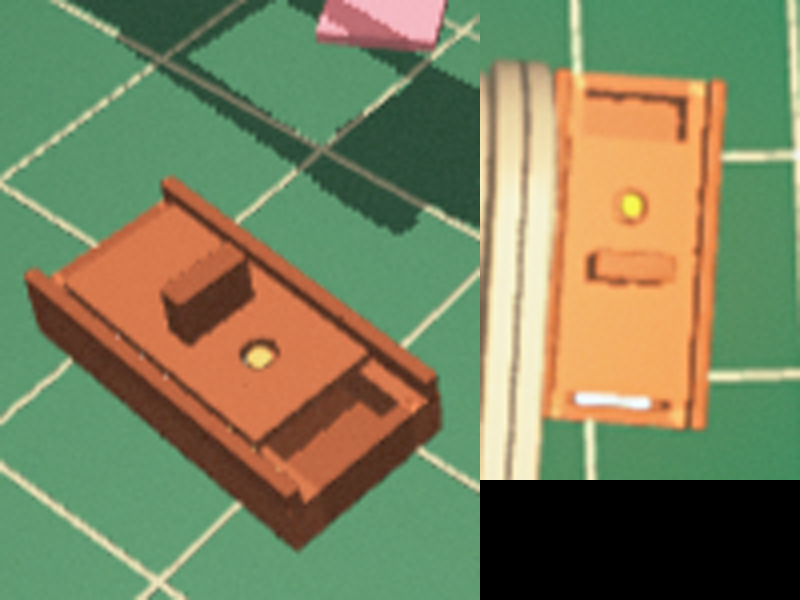

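The lid lies flat in the channel, with the brass pin centred in its hole in both views: (260,355) in the scene crop and (631,206) in the top crop. The gripper is well clear, so I'm handing in.

```bash
python3 -c "
from bench import r
print(r.hand_in())"
```

```text
the job is handed in; nothing more can be done
None
```

The job is handed in: the lid lies flat on the case's ledges with its hole round the pin, let go, and the robot is clear of everything (the hand-in call returned no verdict).

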